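# Ready the water purifier for a filter change

## Task

Ready the water purifier for a filter change, leaving the other things on the worktop where they are: stand the new cartridge upright, fully down in the loading stand's pocket, then set the end disc on it, spigot in the bore and flange flat on the rim. Only then loosen the purifier's unmarked quarter-turn cap, which may have a right- or a left-hand thread, so try both ways. Lift it straight off and finish holding it level over the open neck, at least 5 cm clear of it, so that its clean inside touches nothing.

Things in the scene. Friction and masses are not known exactly. Their poses are not given: they have to be found in the camera images.
- neck_top (a point): Centre of the top rim of the purifier's neck (50 mm outside, 44 mm inside diameter), 135 mm above the worktop, covered by the cap at the start; z up along the neck's axis, x points back to the valve column.
- purifier: White water purifier that cannot be shifted; origin on the neck's axis at the worktop, axes as neck_top. In front the round filter housing (84 mm across, shoulder 112 mm high) with the grey cap; behind it a square valve column (80 x 92 mm, top 137 mm high, its centre 101 mm along +x from the neck's axis) with a low steel spout on its right side and a small tap on its left.
- cap_knob (a point): Centre of the round fluted knob of the purifier's grey cap: knob 46 mm diameter, 25 mm high, this point at its half height on the axis, 18 mm above the neck's top at the start. Below it a 70 mm skirt, its flat top 12 mm and its lower rim 38 mm below this point. z up; x turns with the cap and lies within 4 deg of the purifier's x at the start; a raised rib on top of the knob points to -x.
- cap: The cap (loose, 80 g), origin as cap_rim. Two lugs on the neck hold it down. Turned in its loosening sense it comes free within 52 deg of its start and stops at about 140 deg: 70 to 90 deg is right, and it need not rise as it turns. The other way it stops dead after 2 to 12 deg. Whether it loosens counter-clockwise (right-hand thread) or clockwise (left-hand) differs from start to start.
- cap_rim (a point): Centre of the cap's lower rim, 38 mm below cap_knob; at the start 20 mm below neck_top.
- pocket_floor (a point): Centre of the floor of the round pocket in the loading stand, a white round cup (58 mm outside, 35 mm high over all) on a square foot 76 x 76 x 10 mm that cannot be shifted; pocket 44 mm diameter, 25 mm deep, widened mouth; this point is 10 mm above the worktop. z up.
- cartridge_mid (a point): Centre (half-way up) of the new filter cartridge, a white cylinder with two thin grey bands, 40 mm diameter, 75 mm tall, 120 g, standing upright on the worktop; bore 26 mm diameter and 20 mm deep in its top.
- cartridge_foot (a point): Centre of the cartridge's underside. z up when upright.
- cartridge_top (a point): Centre of the cartridge's top rim, 75 mm above its foot; mouth of the 26 mm bore.
- disc_knob (a point): Centre of the knob of the grey end disc (loose, 40 g): knob 18 mm diameter, 17 mm high, above a flange 40 mm diameter, 5 mm thick, above a spigot 22 mm diameter, 10 mm long, with a tapered end. The disc stands on its spigot; this point is 23.5 mm above the spigot's end and 13.5 mm above the flange's underside.
- disc_flange (a point): Centre of the underside of the end disc's flange (10 mm above the spigot's end); it comes to lie on the cartridge's rim. z up.
- mug_1: Bystander: white mug with a handle, 78 x 116 x 101 mm; origin at its underside.
- mill: Bystander: small glass pepper mill, 44 mm diameter, 90 mm tall; origin at its underside.
- spice_jar: Bystander: spice jar with dark lid, 41 mm diameter, 105 mm tall; origin at its underside.
- teaspoon: Bystander: steel teaspoon, 134 x 27 x 12 mm, lying near the front edge; origin at its underside.
- fruit_tin: Bystander: round fruit tin, 75 mm diameter, 58 mm tall, near the front edge; origin at its underside.
- end_disc: The end disc as a body; origin at the centre of its spigot's end.
Mind the look-alikes: they are no part of the job. What is shaped like the end_disc but blue or orange is not meant. What is shaped like the part that bears cartridge_mid but orange is not meant.

How it is judged:
By the outcome, as a careful person would: the job done as asked, in the order asked, and still so for the second after the job is handed in, while the arm keeps its last pose, push and grip.
It also fails if it takes over 64 s, if anything falls off the work surface, if the arm or the gripper's body presses on something with over 40 N, if the wrist force passes 120 N, or if a joint passes its speed limit or range.

## Robot

A 6-joint arm with a two-finger parallel gripper is mounted at the origin on a cart in front of the work surface, level with it; the furniture and walls round the work are solid. World frame = base frame: x ahead of the robot, y to its left, z up, the work surface at z = 0. Lengths are in m, angles in rad, forces in N, time in s.
With the tool pointing down it reaches from about 0.225 to 0.875 m from the base axis. Payload 3.4 kg.
Tool frame: the origin (TCP) lies on the centre line of the jaws, within the pads' length; the fingertips stand 11 mm ahead of it and the grasp point (between the pads) lies 8 mm behind it; z points along the fingers, y is the line along which they close (so a half turn about z gives the same grasp; the last joint's range is limited). The gripper opens to 85 mm and grips with 20 to 120 N. Pads are 22 mm wide; open, the fingers measure 114 mm over their backs; the gripper's body (76 mm by 85 mm) begins 54 mm behind the grasp point. The pads swing forward as they close: fully open they stand 13 mm farther back than shut.
Start: joints at [-0.121, 0.276, 1.505, -0, 1.361, -0.121], TCP at [0.575, -0, 0.242] pointing down, gripper open.
Joint ranges: [-2.89, 2.89], [-0.75, 2.08], [0.22, 2.7], [-1.18, 4.32], [0.11, 2.71], [-2.7, 2.7]. Speed limits (rad/s): [2.57, 2.57, 3.14, 3.14, 3.14, 3.14].

## Interface

Orientations are given as a unit quaternion [w, x, y, z].
In Python, from rig import manip, eyes, job gives the robot as it stands.
- The arm moves only by the tool drive_tool, never from a script. Its argument "rows" is a list of rows, each a list of 3 entries, a list of its own where there are three numbers: the turn, a rotation vector about the world's x, y, z in rad, then the shift along the world's x, y, z in cm, then the finger opening in cm, from 0 to 8.54. A call has 1 to 8 rows; each row shifts and turns the commanded pose from where the row before left it; what a row does not reach is not made up. A row lasts 1/8 s, in which the tool goes at most 62.5 mm and 10.7 degrees, less where a joint would pass 70% of its speed; a pose out of reach is approached as far as the arm can. A call is refused whole if a number of a shift passes 6.25 or a number of a turn 0.188, either way. A call with a gripper value outside its range is refused whole. The fingers move at their own pace and stop on an object; "force" is the grip in N (left out, the last holds). Time passes only in rows, so rows that do not move let the fingers close. It gives the time, the measured TCP pose, the force, the opening and the grip force at its end, in the units of the state.
- manip.get_state(): the state, without advancing time (a new reading comes with each control period).
- eyes.get_image(name): name is "scene" or "side" or "wrist"; returns the picture (480x640x3 uint8, red, green, blue); there is no depth.
- eyes.get_calibration(name): a dict with "camera_matrix" (3x3 intrinsics, pixels), "view" (4x4, takes a point from world to camera coordinates). Camera axes: x right, y up, looking along -z (the intrinsics and any distortion apply to the point x, -y, -z); pixel columns grow to the right and rows downward; lengths in m; the calibration is good to about 2 mm. A picture is of the moment at which its call begins: read the wrist's pose just before it. get_calibration takes no time and is no camera call; for the wrist camera it gives the pose at the moment of the call.
- job.sign_off(): hands the job in; it is judged then, once.
The state is a dict: "clock": time; "qpos": joint angles; "qd": joint speeds; "effort": joint torques, N m; "position": TCP position; "ee_rot": TCP orientation; "contact_force": force on the tool from outside, world axes, zero at the start; "moment": the same for the moment, N m; "width": finger opening in m; "gripper_force": force on a finger pad.
Only numpy, scipy, OpenCV 4.12 (cv2) and the standard library are available. Lean on these libraries where they do the work, as an engineer would, in place of code of your own. Each camera call takes 0.05 s, during which the arm holds its last target. There are 200 camera calls.

## Working session

There is one attempt and no reset: what is moved stays moved. The work goes in short steps, Python scripts to look and compute and a tool call to move; the robot and the scene stay as the last step left them, time stands still between calls to the robot, and variables do not carry over. Pictures are saved under pics/ and viewed, at most 10 in all, crops included, and the job is handed in when it is done.

Besides the shell and the picture viewer there is one more tool, called after "Request:" by a JSON object that holds its "api" and its "payload". drive_tool: Moves the arm, as the interface text tells. Its arguments: {"type":"object","properties":{"rows":{"type":"array"},"force":{"type":"number"}},"required":["rows"]}

```bash
ls; mkdir -p pics
python3 - <<'E'
from rig import manip, eyes, job
import cv2,numpy as np
s=manip.get_state(); print(s)
for n in ["scene","side","wrist"]:
    c=eyes.get_calibration(n); im=eyes.get_image(n); cv2.imwrite(f"pics/{n}0.png",im[:,:,::-1]); print(n,{k:np.round(v,4).tolist() if not isinstance(v,str) else v for k,v in c.items()})
E
```

```text
pics
{'clock': 0.0, 'qpos': array([-1.20997316e-01,  2.76585659e-01,  1.50609357e+00,  4.62029362e-06,
        1.36071200e+00, -1.21011785e-01]), 'qd': array([ 1.59517275e-04,  9.67943323e-05,  2.64622357e-04, -2.01534588e-03,
       -4.79772683e-06, -1.26104892e-03]), 'effort': array([ 6.20495921e-04, -4.16768074e+01, -2.45808578e+01, -1.52056768e-04,
        1.11346930e-02,  1.69860516e-05]), 'position': array([5.74506019e-01, 5.78273274e-05, 2.41460785e-01]), 'ee_rot': array([-7.09395503e-04,  7.07101722e-01,  7.07111269e-01, -5.52707407e-04]), 'contact_force': array([-0.38842783, -0.25546113, -0.5528851 ]), 'moment': array([-0.03599225, -0.00300982,  0.02523657]), 'gripper_force': 0.0, 'width': 0.08528434388389751}
scene {'camera_matrix': [[481.4874, 0.0, 315.8957], [0.0, 481.4874, 240.7027], [0.0, 0.0, 1.0]], 'view': [[-0.7198, -0.694, 0.0149, 0.3953], [0.4199, -0.4183, 0.8054, -0.3195], [-0.5527, 0.586, 0.5925, -0.733], [0.0, 0.0, 0.0, 1.0]]}
side {'camera_matrix': [[568.035, 0.0, 330.4017], [0.0, 568.035, 237.2189], [0.0, 0.0, 1.0]], 'view': [[-0.8465, -0.5323, 0.0061, 0.4975], [0.3313, -0.5178, 0.7888, -0.2619], [-0.4167, 0.6697, 0.6147, -0.845], [0.0, 0.0, 0.0, 1.0]]}
wrist {'camera_matrix': [[353.8144, 0.0, 322.4415], [0.0, 353.8144, 231.8585], [0.0, 0.0, 1.0]], 'view': [[1.0, -0.0006, -0.0025, -0.5748], [-0.0002, 0.952, -0.306, 0.0388], [0.0025, 0.306, 0.952, -0.3806], [0.0, 0.0, 0.0, 1.0]]}
```

View pics/scene0.png

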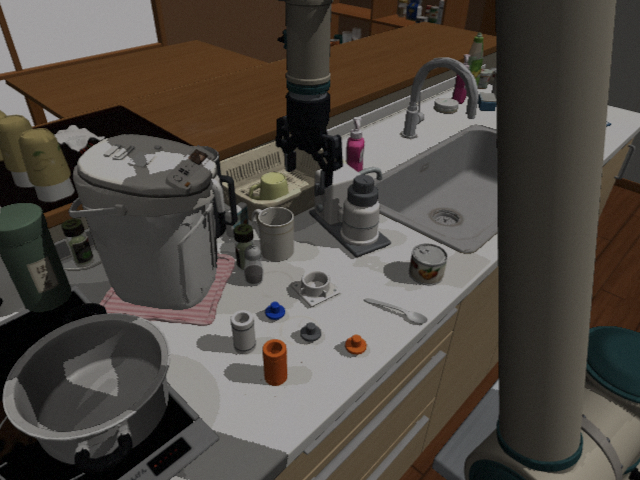

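View pics/side0.png

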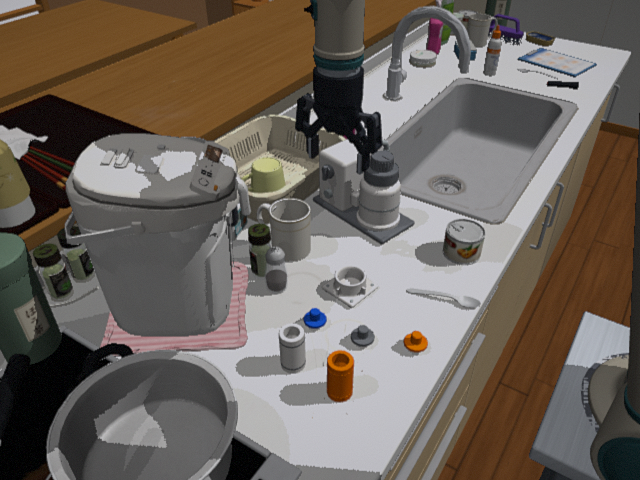

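Run:
```python
import cv2,numpy as np
a=cv2.imread("pics/scene0.png");b=cv2.imread("pics/side0.png")
def t(i,x,y,w,h):
    o=cv2.resize(i[y:y+h,x:x+w],None,fx=10/3,fy=10/3,interpolation=cv2.INTER_CUBIC)
    for k in range(0,w,20): cv2.putText(o,str(x+k),(int(k*10/3),9),0,.32,(0,0,255)); cv2.line(o,(int(k*10/3),0),(int(k*10/3),o.shape[0]),(0,160,0),1)
    for k in range(0,h,20): cv2.putText(o,str(y+k),(0,int(k*10/3)+9),0,.32,(255,0,255)); cv2.line(o,(0,int(k*10/3)),(o.shape[1],int(k*10/3)),(0,160,0),1)
    return o
A=np.hstack([t(a,225,255,120,108),t(b,270,260,120,108)]);B=np.hstack([t(a,310,165,120,72),t(b,320,145,120,72)])
cv2.imwrite("pics/z1.png",np.vstack([A,B]))
```

```text
(no output)
```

View pics/z1.png

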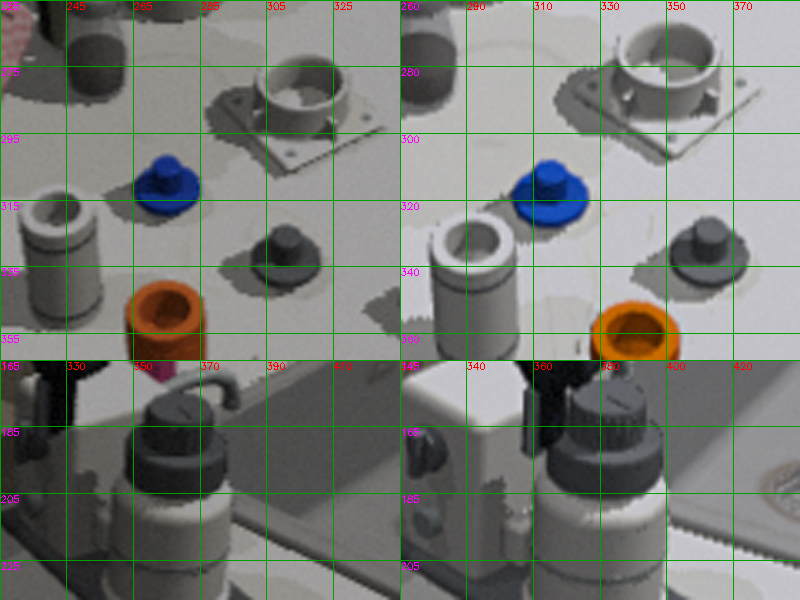

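View pics/wrist0.png

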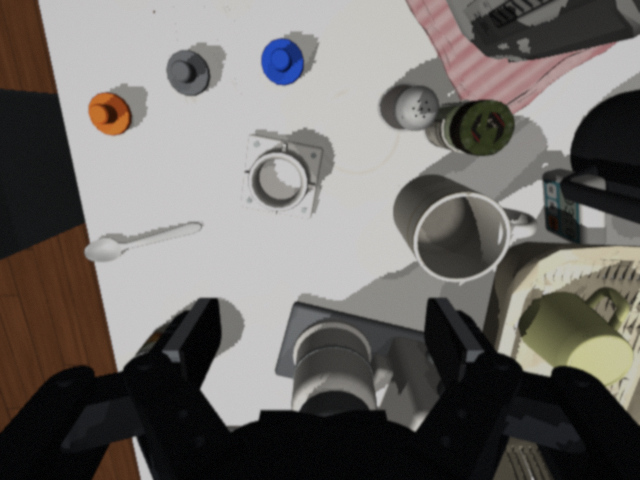

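```bash
cat > h.py <<'E'
import numpy as np
from scipy.optimize import least_squares
def proj(c,p):
    q=np.asarray(c["view"])@np.r_[p,1]; K=np.asarray(c["camera_matrix"]); u=K@np.array([q[0],-q[1],-q[2]]); return u[:2]/u[2]
def tri(obs):
    f=lambda p: np.concatenate([(proj(c,p)-np.array(uv)) for c,uv in obs])
    r=least_squares(f,[.55,.1,.1]); return np.round(r.x,4),np.round(r.fun,1)
def ray(c,uv,z):
    r=least_squares(lambda p: proj(c,[p[0],p[1],z])-np.array(uv),[.55,.1]); return np.round(r.x,4)
E
python3 - <<'E'
from rig import eyes,manip
from h import *
S,D,W=[eyes.get_calibration(n) for n in ("scene","side","wrist")]
P={"cart top":[(S,(242.9,318.7)),(D,(291.9,331.4))],
"disc knobtop":[(S,(310.8,325.2)),(D,(363.3,328.1)),(W,(180,70))],
"stand rim":[(S,(315.9,279.3)),(D,(350.4,276.2)),(W,(279,180))],
"cap knobtop":[(S,(363.7,179.7)),(D,(382.5,157.3))]}
for k,v in P.items(): print(k,*tri(v), *tri(v[:2]))
print(ray(W,(180,70),.032),ray(W,(279,180),.035), ray(W,(333,372),.112))
print([proj(W,p).round(1) for p in ([.405,.345,.075],[.58,-.03,.166])])
E
```

```text
cart top [0.5236 0.2146 0.0658] [ 0.3 -1.4 -0.   1.2] [0.5236 0.2146 0.0658] [ 0.3 -1.4 -0.   1.2]
disc knobtop [0.4489 0.1195 0.0316] [-0.5 -0.5 -0.   0.6 -0.2  0.2] [0.4506 0.1162 0.0279] [ 0.1 -0.5 -0.   0.5]
stand rim [0.5324 0.0215 0.0315] [-1.2 -0.1 -0.5  0.5 -0.5  0.7] [0.5351 0.015  0.0261] [ 0.  -0.2 -0.   0.2]
cap knobtop [ 0.5863 -0.1883  0.1616] [-0.   0.1  0.  -0.1] [ 0.5863 -0.1883  0.1616] [-0.   0.1  0.  -0.1]
[0.4493 0.1197] [0.5334 0.0227] [ 0.5845 -0.1354]
[array([  25.1, -369.3]), array([329.7, 294.1])]
```

Request:
{"api": "drive_tool", "payload": {"rows": [[[0,0,0],[-2.5,4,0],6.5],[[0,0,0],[-2.5,4,0],6.5],[[0,0,0],[-2.5,4,0],6.5],[[0,0,0],[0,0,0],6.5],[[0,0,0],[0,0,0],6.5]]}}

```text
clock: 0.78
position: [0.5003, 0.1198, 0.2423]
ee_rot: [0.0, 0.707, 0.707, 0.0]
contact_force: [-0.3, 0.1, 0.1]
width: 0.0651
gripper_force: 0.0
```

Run:
```python
from rig import manip, eyes
import cv2,pickle
c=eyes.get_calibration("wrist"); im=eyes.get_image("wrist"); pickle.dump(c,open("w1.pkl","wb"))
o=cv2.resize(im[:,:,::-1],(800,600),interpolation=cv2.INTER_CUBIC)
cv2.imwrite("pics/w1.png",o); cv2.imwrite("pics/w1raw.png",im[:,:,::-1])
print(manip.get_state()["position"],manip.get_state()["width"])
```

```text
[0.50063152 0.1193651  0.24227044] 0.06494252127860557
```

View pics/w1.png

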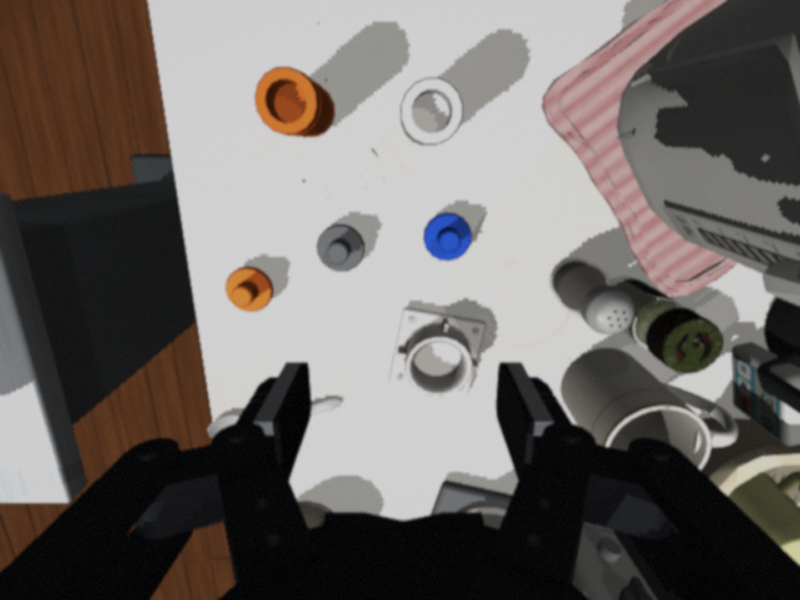

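Run:
```python
from rig import eyes
from h import *
import pickle
S,D=[eyes.get_calibration(n) for n in ("scene","side")]; W=pickle.load(open("w1.pkl","rb"))
P={"cart top":[(S,(242.9,318.7)),(D,(291.9,331.4)),(W,(344.8,88))],
"disc knobtop":[(S,(310.8,325.2)),(D,(363.3,328.1)),(W,(270.4,201.6))],
"stand rim":[(S,(315.9,279.3)),(D,(350.4,276.2)),(W,(350.8,290.8))]}
for k,v in P.items(): print(k,*tri(v))
print("cart",ray(W,(344.8,88),.075),"disc",ray(W,(270.4,201.6),.032),"stand",ray(W,(350.8,290.8),.035),"orange",ray(W,(287*.8,101*.8),.075),"blue",ray(W,(448*.8,239*.8),.032),"or disc",ray(W,(242*.8,295*.8),.032))
for z in [.075]: print(ray(W,(437*.8,120*.8),0))
```

```text
cart top [0.5185 0.2209 0.0744] [-1.1 -1.6  0.1  1.4 -0.3  0.4]
disc knobtop [0.4493 0.1195 0.031 ] [-0.6 -0.4 -0.2  0.7 -0.3  0.5]
stand rim [0.5313 0.0218 0.0321] [-0.9 -0.  -0.   0.6 -0.2  0.6]
cart [0.5187 0.2212] disc [0.4498 0.1202] stand [0.5313 0.024 ] orange [0.4288 0.2264] blue [0.5363 0.1306] or disc [0.37   0.0844]
[0.528  0.2194]
```

Request:
{"api": "drive_tool", "payload": {"rows": [[[0,0,0],[0.6,3.4,-3],6.5],[[0,0,0],[0.6,3.4,-3],6.5],[[0,0,0],[0.6,3.4,-3],6.5],[[0,0,0],[0,0,0],6.5],[[0,0,0],[0,0,-4],6.5],[[0,0,0],[0,0,-4],6.5],[[0,0,0],[0,0,-2],6.5],[[0,0,0],[0,0,0],6.5]]}}

```text
clock: 1.82
position: [0.5179, 0.2203, 0.0514]
ee_rot: [-0.0, 0.708, 0.707, -0.001]
contact_force: [-0.3, -0.0, 0.2]
width: 0.065
gripper_force: 0.0
```

Request:
{"api": "drive_tool", "payload": {"rows": [[[0,0,0],[0,0,0],3.5],[[0,0,0],[0,0,0],3.5],[[0,0,0],[0,0,0],3.5],[[0,0,0],[0,0,0],3.5],[[0,0,0],[0,0,0],3.5],[[0,0,0],[0,0,0],3.5],[[0,0,0],[0,0,0],3.5]], "force": 40}}

```text
clock: 2.7
position: [0.5192, 0.222, 0.0539]
ee_rot: [0.001, 0.707, 0.707, 0.001]
contact_force: [-0.5, -1.9, 7.4]
width: 0.0391
gripper_force: 40.3
```

Request:
{"api": "drive_tool", "payload": {"rows": [[[0,0,0],[0,0,3],3.5],[[0,0,0],[0,0,4],3.5],[[0,0,0],[0.2,-4,1],3.5],[[0,0,0],[0.3,-4,0],3.5],[[0,0,0],[0.3,-4,0],3.5],[[0,0,0],[0.3,-4,0],3.5],[[0,0,0],[0.2,-3.8,0],3.5],[[0,0,0],[0,0,0],3.5]]}}

```text
clock: 3.7
position: [0.5311, 0.0219, 0.1324]
ee_rot: [0.0, 0.708, 0.706, -0.0]
contact_force: [0.1, 1.2, -0.5]
width: 0.0392
gripper_force: 41.1
```

Run:
```python
from rig import manip, eyes
import cv2,pickle,numpy as np
s=manip.get_state();print(s["position"],s["width"],s["contact_force"])
T=[]
for n,(x,y) in (("scene",(275,225)),("side",(305,200)),("wrist",(220,330))):
    im=eyes.get_image(n)[:,:,::-1]; cv2.imwrite(f"pics/{n}2.png",im)
    w,h=(100,110) if n!="wrist" else (200,150)
    T.append(cv2.resize(im[y:y+h,x:x+w],(400,440) if n!="wrist" else (400,300),interpolation=cv2.INTER_CUBIC))
cv2.imwrite("pics/z2.png",np.hstack(T[:2]))
```

```text
[0.53113362 0.02188011 0.13236574] 0.03920908143184244 [ 0.11692589  1.23122788 -0.45224394]
```

View pics/z2.png

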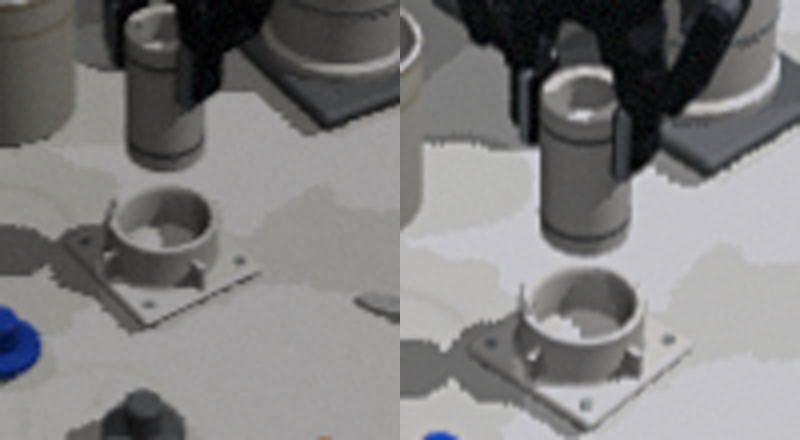

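Run:
```python
from rig import eyes
from h import *
S,D=[eyes.get_calibration(n) for n in ("scene","side")]
s=np.array([.5323,.0234])
fx=[]
for c,u,v in ((S,316.4,315.75),(D,351.25,350.6)):
    print(proj(c,[*s,.035]),proj(c,[*s,.080]))
# solve columns only for xy of stand rim and foot
for z,a,b in ((.035,315.75,350.6),(.080,316.4,351.25)):
    r=least_squares(lambda p:[proj(S,[*p,z])[0]-a,proj(D,[*p,z])[0]-b],s);print(r.x)
```

```text
[314.15713391 278.34988587] [314.44219695 261.32594422]
[349.49896531 275.89635908] [350.18118871 256.84224198]
[0.53352751 0.01739615]
[0.53526586 0.01465305]
```

Request:
{"api": "drive_tool", "payload": {"rows": [[[0,0,0],[0.1,0.1,-1.5],3.5],[[0,0,0],[0,0,-1.5],3.5],[[0,0,0],[0,0,-0.8],3.5],[[0,0,0],[0,0,-0.6],3.5],[[0,0,0],[0,0,-0.6],3.5],[[0,0,0],[0,0,0],3.5]]}}

```text
clock: 4.6
position: [0.5322, 0.0247, 0.0835]
ee_rot: [0.0, 0.707, 0.707, 0.0]
contact_force: [-2.4, -0.4, 6.7]
width: 0.0394
gripper_force: 42.1
```

Request:
{"api": "drive_tool", "payload": {"rows": [[[0,0,0],[-0.05,0,-0.4],3.5],[[0,0,0],[0,0,-0.4],3.5],[[0,0,0],[0,0,0],3.5]]}}

```text
clock: 4.97
position: [0.533, 0.0219, 0.0793]
ee_rot: [0.004, 0.706, 0.708, -0.0]
contact_force: [-2.5, -4.6, 1.3]
width: 0.039
gripper_force: 44.5
```

Request:
{"api": "drive_tool", "payload": {"rows": [[[0,0,0],[-0.1,-0.2,0],3.5],[[0,0,0],[0,0,0],3.5],[[0,0,0],[0,0,0],3.5]]}}

```text
clock: 5.35
position: [0.5318, 0.022, 0.0745]
ee_rot: [0.001, 0.707, 0.707, 0.0]
contact_force: [1.9, -4.4, 3.1]
width: 0.0397
gripper_force: 43.3
```

Request:
{"api": "drive_tool", "payload": {"rows": [[[0,0,0],[0,-0.1,-0.4],3.5],[[0,0,0],[0,0,-0.4],3.5],[[0,0,0],[0,0,-0.3],3.5],[[0,0,0],[0,0,0],3.5],[[0,0,0],[0,0,0],3.5]]}}

```text
clock: 5.98
position: [0.5312, 0.022, 0.0635]
ee_rot: [0.001, 0.707, 0.707, 0.0]
contact_force: [1.4, -4.3, 5.1]
width: 0.0392
gripper_force: 43.3
```

Request:
{"api": "drive_tool", "payload": {"rows": [[[0,0,0],[0,0,-0.3],3.5],[[0,0,0],[0,0,0],3.5],[[0,0,0],[0,0,0],5.5],[[0,0,0],[0,0,0],5.5],[[0,0,0],[0,0,0.5],6],[[0,0,0],[0,0,3],6],[[0,0,0],[0,0,6],6],[[0,0,0],[0,0,6],6]]}}

```text
clock: 6.98
position: [0.5299, 0.0224, 0.2163]
ee_rot: [-0.001, 0.707, 0.707, -0.0]
contact_force: [1.0, 0.4, -0.3]
width: 0.0597
gripper_force: 0.0
```

Request:
{"api": "drive_tool", "payload": {"rows": [[[0,0,0],[-2,2,1],6],[[0,0,0],[-3,4,1],6],[[0,0,0],[-3,4,0],6],[[0,0,0],[0,0,0],6],[[0,0,0],[0,0,0],5]]}}

```text
clock: 7.6
position: [0.4497, 0.1222, 0.2345]
ee_rot: [-0.0, 0.707, 0.708, -0.001]
contact_force: [0.9, 0.9, 0.3]
width: 0.0496
gripper_force: 0.0
```

Run:
```python
from rig import manip, eyes
import cv2,pickle,numpy as np
c=eyes.get_calibration("wrist"); im=eyes.get_image("wrist"); pickle.dump(c,open("w3.pkl","wb"))
print(manip.get_state()["position"],manip.get_state()["width"])
im=im[:,:,::-1]; cv2.imwrite("pics/w3raw.png",im)
a=eyes.get_image("scene")[:,:,::-1]; b=eyes.get_image("side")[:,:,::-1]
cv2.imwrite("pics/s3.png",a);cv2.imwrite("pics/d3.png",b)
top=cv2.resize(im[100:400,100:500],(400,300))
z=lambda i,x,y:cv2.resize(i[y:y+75,x:x+100],(400,300),interpolation=cv2.INTER_CUBIC)
cv2.imwrite("pics/z3.png",np.vstack([cv2.resize(im[130:430,130:530],(800,600),interpolation=cv2.INTER_CUBIC)[:300*2]])[:600])
cv2.imwrite("pics/z3b.png",np.hstack([z(a,265,230),z(b,300,215)]))
```

```text
[0.45032074 0.121807   0.23463131] 0.049584872163652295
```

View pics/w3raw.png

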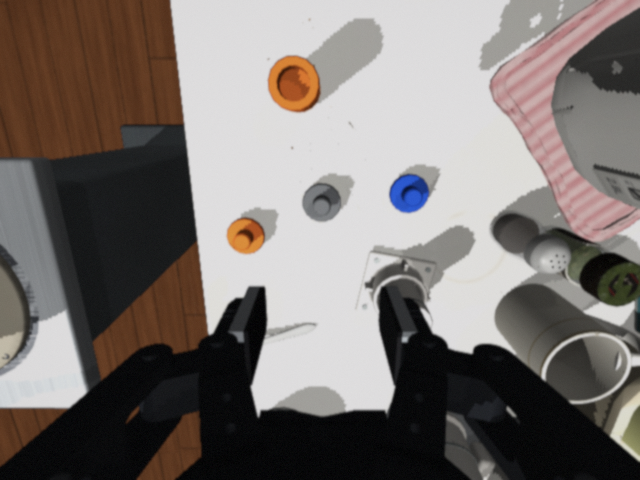

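View pics/z3b.png

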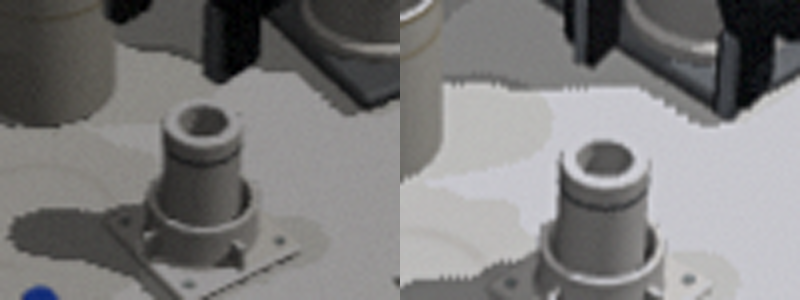

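Run:
```python
from rig import eyes
from h import *
import pickle
S,D=[eyes.get_calibration(n) for n in ("scene","side")]; W=pickle.load(open("w3.pkl","rb"))
print("cart top",tri([(S,(315.6,260.8)),(D,(351.6,256.75))]),proj(S,[.5315,.0215,.085]),proj(D,[.5315,.0215,.085]))
print("disc",ray(W,(321,205),.032), ray(W,(322,201),.012))
```

```text
cart top (array([0.5296, 0.023 , 0.0818]), array([-0.1,  0.3,  0. , -0.3])) [315.42222798 259.13398424] [351.20000622 254.23527582]
disc [0.4487 0.1212] [0.4496 0.1205]
```

Request:
{"api": "drive_tool", "payload": {"rows": [[[0,0,0],[-0.1,-0.15,-5],4],[[0,0,0],[0,0,-5],4],[[0,0,0],[0,0,-4],4],[[0,0,0],[0,0,-3],4],[[0,0,0],[0,0,-2],4],[[0,0,0],[0,0,-1.4],4],[[0,0,0],[0,0,0],4],[[0,0,0],[0,0,0],4]]}}

```text
clock: 8.75
position: [0.4503, 0.1201, 0.0316]
ee_rot: [0.0, 0.707, 0.707, 0.0]
contact_force: [0.8, 0.3, -0.2]
width: 0.0401
gripper_force: 0.0
```

Request:
{"api": "drive_tool", "payload": {"rows": [[[0,0,0],[0,0,0],1.2],[[0,0,0],[0,0,0],1.2],[[0,0,0],[0,0,0],1.2],[[0,0,0],[0,0,0],1.2],[[0,0,0],[0,0,0],1.2],[[0,0,0],[0,0,0],1.2]], "force": 30}}

```text
clock: 9.5
position: [0.4501, 0.1206, 0.0318]
ee_rot: [0.0, 0.707, 0.707, 0.001]
contact_force: [-0.5, 0.2, 7.0]
width: 0.0162
gripper_force: 29.4
```

Request:
{"api": "drive_tool", "payload": {"rows": [[[0,0,0],[0,0,2],1.2],[[0,0,0],[0,0,5],1.2],[[0,0,0],[0,0,5],1.2],[[0,0,0],[2.5,-3,0],1.2],[[0,0,0],[3,-4,0],1.2],[[0,0,0],[2.5,-2.8,0],1.2],[[0,0,0],[0,0,0],1.2],[[0,0,0],[0,0,0],1.2]]}}

```text
clock: 10.5
position: [0.5284, 0.0229, 0.1506]
ee_rot: [-0.001, 0.707, 0.707, -0.001]
contact_force: [-0.8, 0.5, -0.2]
width: 0.0163
gripper_force: 29.3
```

Run:
```python
from rig import manip, eyes
import cv2,numpy as np
s=manip.get_state();print(s["position"],s["width"],s["contact_force"])
a=eyes.get_image("scene")[:,:,::-1]; b=eyes.get_image("side")[:,:,::-1]
z=lambda i,x,y:cv2.resize(i[y:y+90,x:x+80],(400,450),interpolation=cv2.INTER_CUBIC)
cv2.imwrite("pics/z4.png",np.hstack([z(a,275,210),z(b,310,200)]))
```

```text
[0.52839678 0.02285276 0.15060202] 0.016308046273501225 [-0.77627198  0.50201554 -0.20609372]
```

View pics/z4.png

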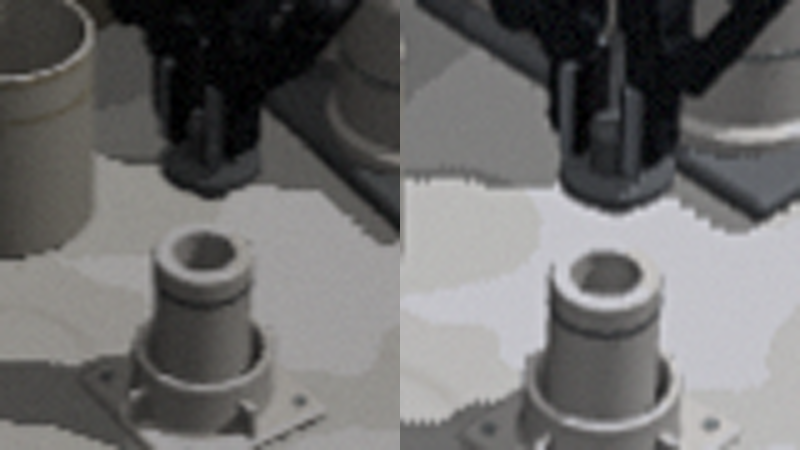

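Request:
{"api": "drive_tool", "payload": {"rows": [[[0,0,0],[0.3,0,-1],1.2],[[0,0,0],[0,0,-1],1.2],[[0,0,0],[0,0,-0.8],1.2],[[0,0,0],[0,0,-0.5],1.2],[[0,0,0],[0,0,-0.5],1.2],[[0,0,0],[0,0,0],1.2],[[0,0,0],[0,0,0],1.2]]}}

```text
clock: 11.48
position: [0.5327, 0.0224, 0.1135]
ee_rot: [0.0, 0.707, 0.707, 0.0]
contact_force: [0.3, 0.2, -0.4]
width: 0.0159
gripper_force: 29.3
```

Request:
{"api": "drive_tool", "payload": {"rows": [[[0,0,0],[0,0,-0.3],1.2],[[0,0,0],[0,0,-0.3],1.2],[[0,0,0],[0,0,-0.2],1.2],[[0,0,0],[0,0,0],1.2],[[0,0,0],[0,0,0],1.2]]}}

```text
clock: 12.1
position: [0.5345, 0.0223, 0.1071]
ee_rot: [0.002, 0.707, 0.707, 0.002]
contact_force: [1.0, -0.7, 8.9]
width: 0.0165
gripper_force: 29.7
```

Request:
{"api": "drive_tool", "payload": {"rows": [[[0,0,0],[-0.1,0,-0.1],1.2],[[0,0,0],[0,0,0],1.2],[[0,0,0],[0,0,0],3],[[0,0,0],[0,0,0],3.5],[[0,0,0],[0,0,0.5],4],[[0,0,0],[0,0,3],4],[[0,0,0],[0,0,6],5],[[0,0,0],[0,0,5],6.5]]}}

```text
clock: 13.1
position: [0.5316, 0.0225, 0.2512]
ee_rot: [0.0, 0.707, 0.707, 0.0]
contact_force: [0.8, -1.0, -0.5]
width: 0.0649
gripper_force: 0.0
```

Request:
{"api": "drive_tool", "payload": {"rows": [[[0,0,0],[1,-5,0],8],[[0,0,0],[1,-5,0],8],[[0,0,0],[0,0,0],8],[[0,0,0],[0,0,0],8]]}}

```text
clock: 13.6
position: [0.5511, -0.0772, 0.249]
ee_rot: [-0.001, 0.707, 0.707, 0.0]
contact_force: [-0.3, 0.1, -0.2]
width: 0.0803
gripper_force: 0.0
```

Run:
```python
from rig import manip, eyes
import cv2,numpy as np,pickle
s=manip.get_state();print(s["position"],s["width"],s["contact_force"],s["qpos"])
c=eyes.get_calibration("wrist"); w=eyes.get_image("wrist")[:,:,::-1]; pickle.dump(c,open("w5.pkl","wb"));cv2.imwrite("pics/w5raw.png",w)
a=eyes.get_image("scene")[:,:,::-1]; b=eyes.get_image("side")[:,:,::-1]
z=lambda i,x,y:cv2.resize(i[y:y+60,x:x+80],(240,180),interpolation=cv2.INTER_CUBIC)
cv2.imwrite("pics/z5.png",np.hstack([w[:,60:600],np.vstack([z(a,275,230),z(b,310,225),np.zeros((120,240,3),np.uint8)])]))
```

```text
[ 0.55111908 -0.07719798  0.24896276] 0.08025636425874394 [-0.25929333  0.14076912 -0.15561012] [-2.64702522e-01  2.45014180e-01  1.53171623e+00  7.96716700e-04
  1.36621312e+00 -2.64174577e-01]
```

View pics/z5.png

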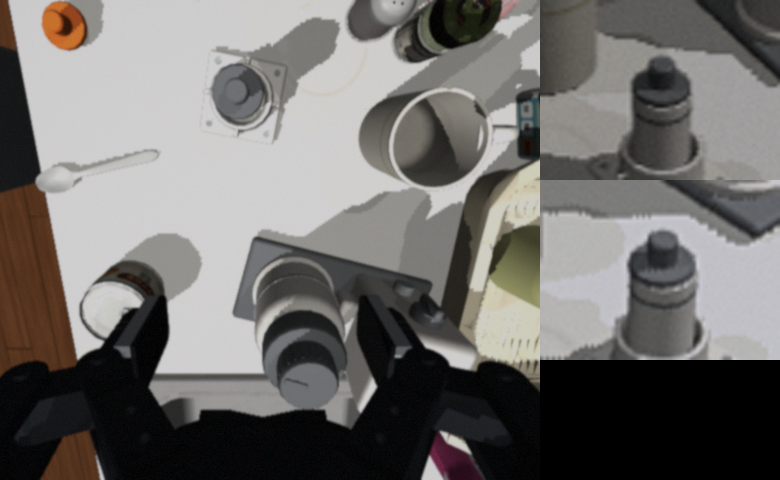

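Run:
```python
from rig import eyes
from h import *
import pickle
S,D=[eyes.get_calibration(n) for n in ("scene","side")]; W=pickle.load(open("w5.pkl","rb"))
print(ray(W,(369,376),.1655),tri([(S,(363.7,179.7)),(D,(382.5,157.3)),(W,(369,376))]))
p=[ray(W,(u+60,v),0) for u,v in ((257,238),(430,285))];d=p[1]-p[0];print(p,np.degrees(np.arctan2(d[1],d[0])))
```

```text
[ 0.5858 -0.1781] (array([ 0.5857, -0.1813,  0.1628]), array([-1.8,  0.8, -1.4,  1. , -0.7,  1. ]))
[array([ 0.5452, -0.1274]), array([ 0.7499, -0.1864])] -16.07839250662814
```

Request:
{"api": "drive_tool", "payload": {"rows": [[[0,0,0],[1.7,-5.1,0],6.5],[[0,0,0],[1.8,-5.1,0],6.5],[[0,0,0],[0,0,0],6.5],[[0,0,0],[0,0,-3],6.5],[[0,0,0],[0,0,-3],6.5],[[0,0,0],[0,0,-2],6.5],[[0,0,0],[0,0,-1.4],6.5],[[0,0,0],[0,0,0],6.5]]}}

```text
clock: 14.75
position: [0.5859, -0.1782, 0.1546]
ee_rot: [-0.001, 0.707, 0.707, -0.0]
contact_force: [-0.1, 0.7, 0.3]
width: 0.0654
gripper_force: 0.0
```

Request:
{"api": "drive_tool", "payload": {"rows": [[[0,0,0],[0,0,0],4.2],[[0,0,0],[0,0,0],4.2],[[0,0,0],[0,0,0],4.2],[[0,0,0],[0,0,0],4.2],[[0,0,0],[0,0,0],4.2]], "force": 70}}

```text
clock: 15.38
position: [0.5869, -0.1793, 0.1569]
ee_rot: [0.001, 0.707, 0.707, 0.001]
contact_force: [-1.6, 1.9, 6.0]
width: 0.0435
gripper_force: 70.8
```

Run:
```python
from rig import manip
s=manip.get_state();print({k:np.round(v,4) for k,v in s.items()} if (np:=__import__("numpy")) else 0)
```

```text
{'clock': np.float64(15.375), 'qpos': array([-4.1030e-01,  3.8870e-01,  1.5535e+00,  6.0000e-04,  1.1977e+00,
       -4.1040e-01]), 'qd': array([ 0.0006, -0.0012,  0.0004, -0.001 ,  0.0014,  0.0007]), 'effort': array([-8.21600e-01, -4.29927e+01, -2.19191e+01, -2.55100e-01,
       -8.73300e-01,  1.64000e-02]), 'position': array([ 0.5869, -0.1793,  0.1569]), 'ee_rot': array([6.000e-04, 7.071e-01, 7.071e-01, 6.000e-04]), 'contact_force': array([-1.5554,  1.8809,  6.0376]), 'moment': array([ 0.2196,  0.4589, -0.0151]), 'gripper_force': np.float64(70.85), 'width': np.float64(0.0435)}
```

Request:
{"api": "drive_tool", "payload": {"rows": [[[0,0,0.1],[0,0,0],4.2],[[0,0,0.1],[0,0,0],4.2],[[0,0,0.1],[0,0,0],4.2],[[0,0,0],[0,0,0],4.2]]}}

```text
clock: 15.88
position: [0.5847, -0.1766, 0.1571]
ee_rot: [-0.003, 0.593, 0.805, 0.001]
contact_force: [-6.3, 8.0, 9.9]
width: 0.0439
gripper_force: 71.4
```

```bash
cat > st.py <<'E'
from rig import manip
import numpy as np
from scipy.spatial.transform import Rotation as R
s=manip.get_state();q=s["ee_rot"]; r=R.from_quat([*q[1:],q[0]]).as_matrix()
print("yaw",np.degrees(np.arctan2(-r[1,1]*0+r[1,1],r[0,1])).round(1),"tilt z",r[:,2].round(3),"q6",s["qpos"][5].round(2),s["position"].round(4),"F",s["contact_force"].round(1),"M",s["moment"].round(2),s["width"].round(4),s["gripper_force"].round(0),s["clock"])
E
python3 st.py
```

```text
Traceback (most recent call last):
  File "st.py", line 5, in <module>
    print("yaw",np.degrees(np.arctan2(-r[1,1]*0+r[1,1],r[0,1])).round(1),"tilt z",r[:,2].round(3),"q6",s["qpos"][5].round(2),s["position"].round(4),"F",s["contact_force"].round(1),"M",s["moment"].round(2),s["width"].round(4),s["gripper_force"].round(0),s["clock"])
                                                                                                                                                                                                             ^^^^^^^^^^^^^^^^
AttributeError: 'float' object has no attribute 'round'
```

```bash
sed -i 's/s\["width"\].round(4),s\["gripper_force"\].round(0)/round(s["width"],4),round(s["gripper_force"])/' st.py; python3 st.py
```

```text
yaw 17.3 tilt z [-0.003  0.005 -1.   ] q6 -0.71 [ 0.5847 -0.1766  0.1571] F [-6.3  8.   9.9] M [1.27 0.88 0.44] 0.0439 71 15.875
```

Request:
{"api": "drive_tool", "payload": {"rows": [[[0,0,0.1],[0,0,0],4.2],[[0,0,0.1],[0,0,0],4.2],[[0,0,0],[0,0,0],4.2]]}}

```text
clock: 16.25
position: [0.581, -0.1734, 0.1569]
ee_rot: [-0.008, 0.509, 0.861, 0.002]
contact_force: [-12.1, 14.1, 17.4]
width: 0.0428
gripper_force: 55.0
```

```bash
python3 st.py
```

```text
yaw 28.8 tilt z [-0.011  0.011 -1.   ] q6 -0.91 [ 0.581  -0.1734  0.1569] F [-12.1  14.1  17.4] M [2.14 2.3  0.7 ] 0.0428 55 16.25
```

Request:
{"api": "drive_tool", "payload": {"rows": [[[0,0,-0.15],[0,0,0],4.2],[[0,0,-0.15],[0,0,0],4.2],[[0,0,-0.15],[0,0,0],4.2],[[0,0,-0.05],[0,0,0],4.2],[[0,0,0],[0,0,0],4.2]]}}

```text
clock: 16.88
position: [0.5834, -0.1789, 0.1566]
ee_rot: [-0.002, 0.707, 0.707, -0.002]
contact_force: [-6.8, 1.8, 9.4]
width: 0.0431
gripper_force: 53.7
```

```bash
python3 st.py
```

```text
yaw -0.0 tilt z [-0.006  0.001 -1.   ] q6 -0.41 [ 0.5834 -0.1789  0.1566] F [-6.8  1.8  9.4] M [ 0.32  1.62 -0.02] 0.0431 54 16.875
```

Request:
{"api": "drive_tool", "payload": {"rows": [[[0,0,0],[0,0,0],6],[[0,0,0],[0,0,0],6],[[0,0,0],[0,0,0],6],[[0,0,0],[0,0,0],4],[[0,0,0],[0,0,0],4],[[0,0,0],[0,0,0],4],[[0,0,0],[0,0,0],4],[[0,0,0],[0,0,0],4]], "force": 90}}

```text
clock: 17.88
position: [0.5855, -0.1793, 0.156]
ee_rot: [-0.001, 0.707, 0.707, -0.001]
contact_force: [-3.9, 0.2, 6.5]
width: 0.0425
gripper_force: 90.3
```

```bash
python3 st.py
```

```text
yaw 0.0 tilt z [-0.002  0.    -1.   ] q6 -0.41 [ 0.5855 -0.1793  0.156 ] F [-3.9  0.2  6.5] M [0.13 0.68 0.01] 0.0425 90 17.875
```

Request:
{"api": "drive_tool", "payload": {"rows": [[[0,0,-0.1],[0,0,0],4],[[0,0,-0.1],[0,0,0],4],[[0,0,-0.1],[0,0,0],4],[[0,0,0],[0,0,0],4]]}}

```text
clock: 18.38
position: [0.5872, -0.18, 0.156]
ee_rot: [0.001, 0.805, 0.594, 0.0]
contact_force: [0.0, -1.0, 4.8]
width: 0.0422
gripper_force: 90.7
```

```bash
python3 st.py
```

```text
yaw -17.1 tilt z [ 0.002 -0.001 -1.   ] q6 -0.11 [ 0.5872 -0.18    0.156 ] F [ 0.  -1.   4.8] M [-0.09  0.09  0.02] 0.0422 91 18.375
```

Request:
{"api": "drive_tool", "payload": {"rows": [[[0,0,-0.15],[0,0,0],4],[[0,0,-0.15],[0,0,0],4],[[0,0,-0.15],[0,0,0],4],[[0,0,-0.15],[0,0,0],4],[[0,0,-0.15],[0,0,0],4],[[0,0,-0.15],[0,0,0],4],[[0,0,0],[0,0,0],4],[[0,0,0],[0,0,0],4]]}}

```text
clock: 19.38
position: [0.5928, -0.1826, 0.1572]
ee_rot: [0.005, 0.983, 0.185, 0.006]
contact_force: [8.1, -4.3, -0.4]
width: 0.0423
gripper_force: 91.4
```

```bash
python3 st.py
```

```text
yaw -68.6 tilt z [ 0.014 -0.007 -1.   ] q6 0.79 [ 0.5928 -0.1826  0.1572] F [ 8.1 -4.3 -0.4] M [-0.96 -1.72  0.14] 0.0423 91 19.375
```

Request:
{"api": "drive_tool", "payload": {"rows": [[[0,0,0],[0.35,-0.15,0],4],[[0,0,0],[0.35,-0.15,0],4],[[0,0,0],[0,0,0],4],[[0,0,0],[0,0,0],4]]}}

```text
clock: 19.88
position: [0.5942, -0.1828, 0.156]
ee_rot: [0.0, 0.983, 0.185, 0.001]
contact_force: [1.3, -1.7, 5.0]
width: 0.0422
gripper_force: 91.4
```

```bash
python3 st.py
```

```text
yaw -68.7 tilt z [ 0.001 -0.001 -1.   ] q6 0.79 [ 0.5942 -0.1828  0.156 ] F [ 1.3 -1.7  5. ] M [-0.12 -0.13  0.07] 0.0422 91 19.875
```

Request:
{"api": "drive_tool", "payload": {"rows": [[[0,0,-0.07],[0,-0.05,0],4],[[0,0,-0.07],[0,-0.05,0],4],[[0,0,0],[0,0,0],4],[[0,0,0],[0,0,0.3],4],[[0,0,0],[0,0,0.3],4],[[0,0,0],[0,0,0],4]]}}

```text
clock: 20.62
position: [0.5941, -0.1844, 0.1603]
ee_rot: [0.001, 0.993, 0.116, 0.0]
contact_force: [4.1, -4.1, -2.7]
width: 0.042
gripper_force: 91.6
```

```bash
python3 st.py
```

```text
yaw -76.7 tilt z [ 0.001 -0.002 -1.   ] q6 0.93 [ 0.5941 -0.1844  0.1603] F [ 4.1 -4.1 -2.7] M [-0.76 -0.85 -0.01] 0.042 92 20.625
```

Request:
{"api": "drive_tool", "payload": {"rows": [[[0,0,0],[0,0,0.4],4],[[0,0,0],[0,0,0.4],4],[[0,0,0],[0,0,0.4],4],[[0,0,0],[0,0,0],4]]}}

```text
clock: 21.12
position: [0.5919, -0.1826, 0.1722]
ee_rot: [-0.001, 0.993, 0.116, -0.002]
contact_force: [0.2, -0.5, -0.5]
width: 0.0425
gripper_force: 91.9
```

```bash
python3 st.py
```

```text
yaw -76.7 tilt z [-0.004  0.002 -1.   ] q6 0.93 [ 0.5919 -0.1826  0.1722] F [ 0.2 -0.5 -0.5] M [ 0.    0.03 -0.02] 0.0425 92 21.125
```

Request:
{"api": "drive_tool", "payload": {"rows": [[[0,0,0],[0,0,1],4],[[0,0,0],[0,0,2],4],[[0,0,0],[0,0,2],4],[[0,0,0],[0,0,2],4],[[0,0,0],[0.1,-0.1,1.5],4],[[0,0,0],[0,0,0.5],4],[[0,0,0],[0,0,0],4],[[0,0,0],[0,0,0],4]]}}

```text
clock: 22.12
position: [0.5941, -0.1843, 0.2624]
ee_rot: [-0.0, 0.993, 0.115, -0.001]
contact_force: [-0.2, -0.3, -0.7]
width: 0.0425
gripper_force: 91.9
```

```bash
python3 st.py
python3 - <<'E'
from rig import eyes
from h import *
import cv2
S,D=[eyes.get_calibration(n) for n in ("scene","side")]
a=eyes.get_image("scene");b=eyes.get_image("side")
cv2.imwrite("pics/s6.png",a[:,:,::-1]);cv2.imwrite("pics/d6.png",b[:,:,::-1])
K=[.586,-.186]
# before/after width profiles: neck column and cap skirt
for n,c,im,im0 in (("scene",S,a,"scene0"),("side",D,b,"side0")):
    rim=proj(c,[*K,.215]); neck=proj(c,[*K,.135]); print(n,"rim",rim.round(1),"neck",neck.round(1))
    for y in range(int(rim[1])-14,int(neck[1])+24,3):
        x=int(neck[0]); g=cv2.cvtColor(im,cv2.COLOR_RGB2GRAY)[y,x-42:x+44:3]; print(y,x-42,*g)
E
```

```text
yaw -76.8 tilt z [-0.002  0.001 -1.   ] q6 0.93 [ 0.5941 -0.1843  0.2624] F [-0.2 -0.3 -0.7] M [0.   0.02 0.02] 0.0425 92 22.125
scene rim [364.9 158.4] neck [362.3 190.6]
144 320 94 142 134 143 152 155 159 158 157 54 75 34 13 22 39 16 25 26 35 40 71 156 155 156 158 159 157 158 156
147 320 142 142 157 158 156 156 156 160 156 22 28 35 36 21 18 20 27 30 42 51 65 112 155 156 156 159 156 155 157
150 320 83 101 149 157 153 157 156 157 155 30 22 18 45 59 52 48 47 62 63 65 64 122 157 155 158 155 157 157 159
153 320 60 55 97 91 155 159 158 156 158 26 22 20 23 24 29 42 44 47 46 44 46 128 154 158 157 157 157 155 159
156 320 56 61 59 58 63 153 149 156 158 32 17 21 23 23 26 27 28 30 34 40 43 136 157 155 157 155 153 158 158
159 320 56 59 60 62 60 55 65 89 158 30 22 15 21 21 23 26 26 31 38 39 40 155 157 158 155 157 155 154 155
162 320 58 55 59 59 58 58 55 64 157 32 32 33 28 20 23 24 27 32 39 71 154 155 158 159 158 155 155 157 112
165 320 56 51 49 52 55 129 149 156 161 149 36 37 39 56 88 153 152 156 157 153 153 159 157 156 156 159 124 106 112
168 320 53 88 144 155 156 158 156 155 157 157 154 82 42 
[... 3705 characters left out ...]
 140
176 339 79 82 107 115 119 116 118 116 112 98 63 77 76 89 104 90 107 128 131 113 97 99 100 120 129 140 140 141 141
179 339 79 81 106 118 117 115 118 114 104 114 70 76 83 84 83 81 133 112 99 194 94 100 122 132 142 141 140 139 139
182 339 80 83 108 117 117 115 115 76 108 117 119 85 80 83 83 79 69 104 80 190 181 120 132 143 143 140 143 140 140
185 339 79 82 108 117 115 117 117 70 110 116 118 125 127 120 103 137 192 191 190 185 185 138 140 142 142 140 141 141 139
188 339 78 81 92 79 115 117 117 65 90 108 123 150 123 147 187 188 187 188 188 189 150 142 138 136 140 139 140 139 139
191 339 80 82 71 68 68 97 108 58 75 88 111 138 155 164 171 180 184 184 178 146 124 118 135 141 140 134 134 138 140
```

```bash
python3 -c "
from rig import job
print(job.sign_off())"
```

```text
the job is handed in; nothing more can be done
None
```

The new cartridge stands in the pocket with the end disc flat on its rim. The cap turned out to loosen clockwise; it is off and held level about 8 cm above the open neck, and the job was handed in at about 22 s.

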